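Press the proud cap home and start the magnet-fitting machine

TASK

Three hubs stand in the nest plate and one of them has its round steel cap still standing up off the hub: push that cap gently down with the fingertips until it sits fully home like the other two. Then press the small round start button on the operator's box all the way in and let it spring back. Keep off the two finished hubs, the mushroom stop and the square reset button, do not lift anything out of the plate, leave the loose things lying about where they are, and withdraw.

Things in the scene. Friction and masses are not known exactly. Their poses are not given: they have to be found in the camera images.
- nest: dark steel nest plate, fixed, 90 x 270 x 20 mm, with three pockets in a row at -85, 0 and +85 mm along its y axis. Origin: centre of its underside, on the table. The three hubs stand in the pockets in any order; pocket floors are 8 mm above the table
- open_hub: loose aluminium hub, 45 mm diameter, 45 mm tall with a black top ring of 41 mm diameter, standing upright in a pocket (1 mm play); its cap is not yet home. Origin: centre of its underside, z up. Its top is 45 mm above that, 53 mm above the table
- cap (a joint): how far the cap of open_hub has been pushed down, m: at the start 0 to 0.004 (gap of 16 to 12 mm under the cap), 0.016 = fully home on the hub, a hard stop. A friction fit: it moves at about 5 N, stays where it is left, and cannot be pulled off. Pushes over 40 N count as rough
- cap_top (a point): centre of the top face of that cap, a flat steel disc of 32 mm diameter and 6 mm thickness on a 20 mm thick dark stem. It starts 71 to 75 mm above the table and is 59 mm above it when home. z up
- done_hub_a: finished hub, the same 45 mm hub with its steel cap already home (51 mm tall in all, top 59 mm above the table). Not to be touched. Origin: centre of its underside
- done_hub_b: second finished hub, the same as done_hub_a. Not to be touched. Origin: centre of its underside
- panel: operator's box, fixed, grey, 90 x 190 x 45 mm, three black controls with steel collars in a row on its top. Along its y axis: small round start button at +60 mm, mushroom stop at 0, square reset button at -60 mm. Origin: centre of its underside, on the table
- start (a joint): travel of the start button, m: 0 = out, 0.006 = all the way in (hard stop, about 5 N); springs back when let go
- start_top (a point): centre of the top of the start button, a flat round black button of 24 mm diameter in a steel collar of 40 mm diameter; its top is 22 mm above the box (67 mm above the table) when out, 61 mm above the table when fully in, the collar 57 mm. z up; it is pressed straight down
- stop (a joint): travel of the mushroom stop, m: 0 = out. Black mushroom head 40 mm in diameter, its top 34 mm above the box. Not to be touched
- reset (a joint): travel of the square reset button, m: 0 = out. Black, 24 x 24 mm, its top 17 mm above the box. Not to be touched
- dish: loose empty clear plastic cup, 90 mm diameter, 60 mm tall, beyond the work. Origin: centre of its underside. To be left where it is
- collar: loose steel ring, 56 mm outside, 28 mm inside, 25 mm tall, beyond the work. Origin: centre of its underside. To be left where it is
- driver: loose screwdriver, 160 mm long, lying on the table beyond the work, between the cup and the ring. To be left where it is

How it is judged:
By the outcome, as a careful person would: the job done as asked, in the order asked, and still so for the second after the job is handed in, with the robot touching nothing.
It also fails if it takes over 42 s, if anything falls off the work surface, if the arm or the gripper's body presses on something with over 40 N, if the wrist force passes 120 N, or if a joint passes its speed limit or range.

ROBOT

A 6-joint arm with a two-finger parallel gripper is mounted at the origin on the work surface. World frame = base frame: x ahead of the robot, y to its left, z up, the work surface at z = 0. Lengths are in m, angles in rad, forces in N, time in s.
With the tool pointing down it reaches from about 0.35 to 0.85 m from the base axis. Payload 8.1 kg.
Tool frame: the origin (TCP) lies on the mounting face of the last link; the fingertips stand 186 mm ahead of it and the grasp point (between the pads) lies 167 mm ahead of it; z points along the fingers, y is the line along which they close (so a half turn about z gives the same grasp; the last joint's range is limited). The gripper opens to 93 mm and grips with 3 to 60 N. Pads are 15 mm wide; open, the fingers measure 128 mm over their backs; the gripper's body (75 mm by 188 mm) begins 65 mm behind the grasp point.
Start: joints at [1.208, 0.13, 1.488, -0, 1.523, -0.085], TCP at [0.165, 0.577, 0.405] pointing down, gripper open.
Joint ranges: [-2.96, 2.96], [-0.89, 2.26], [0.02, 2.5], [-1.34, 4.48], [0, 2.73], [-2.66, 2.66]. Speed limits (rad/s): [2.39, 2.39, 2.79, 3.14, 3.14, 3.14].

INTERFACE

Orientations are given as a rotation vector (axis times angle).
In Python, from plant import * gives the robot as it stands. The module is installed in compiled form; this text tells all that it offers.
- The arm moves only by the tool arm_command, never from a script. Its argument "increments" is a list of rows, each a list of 6 numbers: the shift along the tool's x, y, z in units of 0.2 m (1.0 is 0.2 m), then the turn, a rotation vector about the tool's x, y, z in units of pi rad (1.0 is pi rad). A call has exactly 5 rows; each row is the pose to reach, as a shift and turn from the pose commanded when the call began, along the tool's axes at that moment, turning the shorter way round; what a row does not reach only later rows make up. A row lasts 1/8 s, in which the tool goes at most 62.5 mm and 10.7 degrees, less where a joint would pass 70% of its speed; a pose out of reach is approached as far as the arm can. A call with a number of a shift or a turn outside -1 to 1 is refused whole. A call with a gripper value outside its range is refused whole. "fingers" is the closure, from -1 (fully open) to 1 (shut), set as the call begins (left out, the last holds). The fingers move at their own pace and stop on an object; "force" is the grip in N (left out, the last holds). Time passes only in rows, so rows that repeat a pose let the fingers close, or fill a call up. It gives the time, the measured TCP pose, the force, the opening and the grip force at its end, in the units of the state.
- read_state(): the state, without advancing time (a new reading comes with each control period).
- read_camera(name): name is "scene" or "top" or "wrist"; returns a dict with "image" (420x560x3 uint8, red, green, blue), "fx", "fy", "cx", "cy" (pixels), "T" (4x4, takes a point from camera to world coordinates). Camera axes: x right, y down, z forward; pixel columns grow to the right and rows downward; lengths in m; the calibration is good to about 2 mm. The wrist camera is an equidistant fisheye: a pixel r from the principal point sees the ray r / f radians off the axis. A picture is of the moment at which its call begins. There is no depth.
- close_job(): hands the job in; it is judged then, once.
The state is a dict: "t": time; "q": joint angles; "dq": joint speeds; "joint_torque": joint torques, N m; "tool_pos": TCP position; "orientation": TCP orientation; "force": force on the tool from outside, world axes, zero at the start; "wrist_torque": the same for the moment, N m; "opening": finger opening in m; "gripper_force": force on a finger pad.
Only numpy, scipy, OpenCV 4.12 (cv2) and the standard library are available. Lean on these libraries where they do the work, as an engineer would, in place of code of your own. Each camera call takes 0.05 s, during which the arm holds its last target. There are 200 camera calls.

## Working session

There is one attempt and no reset: what is moved stays moved. The work goes in short steps, Python scripts to look and compute and a tool call to move; the robot and the scene stay as the last step left them, time stands still between calls to the robot, and variables do not carry over. Pictures are saved under pics/ and viewed, at most 10 in all, crops included, and the job is handed in when it is done.

Besides the shell and the picture viewer there is one more tool, called after "Request:" as a command line: name --pt "numbers of a row" for each row, then --argument value for the rest. arm_command: Moves the arm, as the interface text tells. Shifts and turns lie within -1 to 1; 1 stands for 0.2 m of shift or pi rad of turn. Its arguments: {"type":"object","properties":{"increments":{"type":"array","items":{"type":"array","items":{"type":"number","minimum":-1,"maximum":1}}},"fingers":{"type":"number"},"force":{"type":"number"}},"required":["increments"]}

```bash
mkdir -p pics; python3 - <<'E'
from plant import *
import cv2,numpy as np,pickle
s=read_state();print({k:np.round(s[k],3) for k in s})
d={}
for n in("scene","top"):
    c=read_camera(n);d[n]=c;cv2.imwrite(f"pics/{n}0.png",c["image"][:,:,::-1]);print(n,c["fx"],c["cx"],c["cy"],np.round(c["T"],3).tolist())
pickle.dump(d,open("c0.pkl","wb"))
E
```

```text
{'t': np.float64(0.0), 'q': array([ 1.208,  0.131,  1.489,  0.   ,  1.523, -0.085]), 'dq': array([-0.001, -0.001,  0.002,  0.   , -0.   ,  0.   ]), 'joint_torque': array([-1.0000e-03, -5.5985e+01, -4.9175e+01,  7.7000e-02,  3.6000e-02,
       -0.0000e+00]), 'tool_pos': array([0.164, 0.577, 0.404]), 'orientation': array([-4.350e-01, -3.111e+00,  3.000e-03]), 'force': array([-0.259, -0.429, -0.158]), 'wrist_torque': array([ 0.023, -0.034,  0.   ]), 'gripper_force': np.float64(0.0), 'opening': np.float64(0.093)}
scene 492.8558111675215 275.0419390440542 210.8638684485126 [[0.854, 0.377, -0.36, 0.95], [0.521, -0.589, 0.618, -0.605], [0.02, -0.715, -0.699, 0.699], [0.0, 0.0, 0.0, 1.0]]
top 493.9834276920335 286.8886412513607 212.8009160736847 [[0.002, -0.995, 0.103, 0.549], [-1.0, -0.001, 0.009, -0.049], [-0.009, -0.103, -0.995, 0.959], [0.0, 0.0, 0.0, 1.0]]
```

View pics/top0.png

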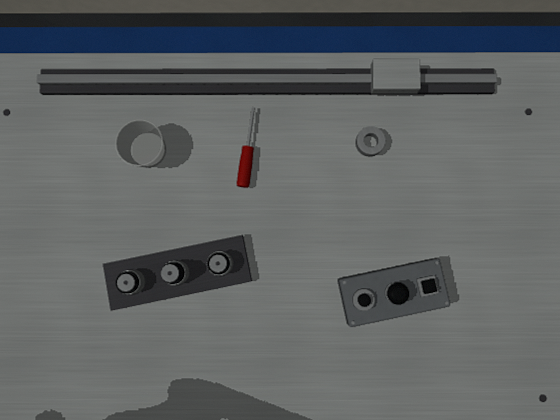

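View pics/scene0.png

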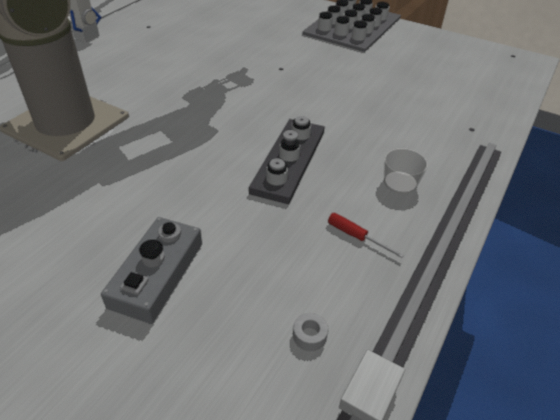

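The top view shows the nest with hubs at about (127,282), (172,272) and (218,263), and the panel with start at (364,300), mushroom at (398,293) and reset at (429,286). In the scene view the middle hub (290,145) seems to stand taller. I'll enlarge to check.

```bash
cat > h.py <<'E'
import numpy as np
def ray(c,u,v,z):
    T=c["T"];d=T[:3,:3]@np.array([(u-c["cx"])/c["fx"],(v-c["cy"])/c["fy"],1]);o=T[:3,3]
    return o+d*(z-o[2])/d[2]
def proj(c,p):
    q=c["T"][:3,:3].T@(np.array(p)-c["T"][:3,3]);return np.array([c["cx"]+c["fx"]*q[0]/q[2],c["cy"]+c["fy"]*q[1]/q[2]])
E
python3 - <<'E'
import pickle,cv2,numpy as np
from h import *
d=pickle.load(open("c0.pkl","rb"))
a=d["scene"]["image"][100:210,235:345,::-1];b=d["top"]["image"][225:320,95:265,::-1];e=d["top"]["image"][250:330,330:460,::-1]
A=cv2.resize(a,(385,385),interpolation=2);B=cv2.resize(b,None,fx=2.4,fy=2.4,interpolation=2);C=cv2.resize(e,None,fx=2.4,fy=2.4,interpolation=2)
W=np.zeros((430,800,3),np.uint8);W[:385,:385]=A;W[:B.shape[0],390:390+B.shape[1]]=B;W[235:235+C.shape[0],390:390+C.shape[1]]=C
cv2.imwrite("pics/z.png",np.clip(W*1.6,0,255).astype(np.uint8))
t=d["top"]
for n,u,v,z in [("A",127,282,.059),("B",172,272,.059),("B hi",172,272,.073),("C",218,263,.059),("start",364,300,.067),("mush",398,293,.079),("reset",429,286,.062)]: print(n,ray(t,u,v,z).round(4))
E
```

```text
A [0.5159 0.2482 0.059 ]
B [0.534  0.1671 0.059 ]
B hi [0.5342 0.1637 0.073 ]
C [0.5504 0.0839 0.059 ]
start [ 0.4854 -0.1785  0.067 ]
mush [ 0.4985 -0.2366  0.079 ]
reset [ 0.5101 -0.296   0.062 ]
```

View pics/z.png

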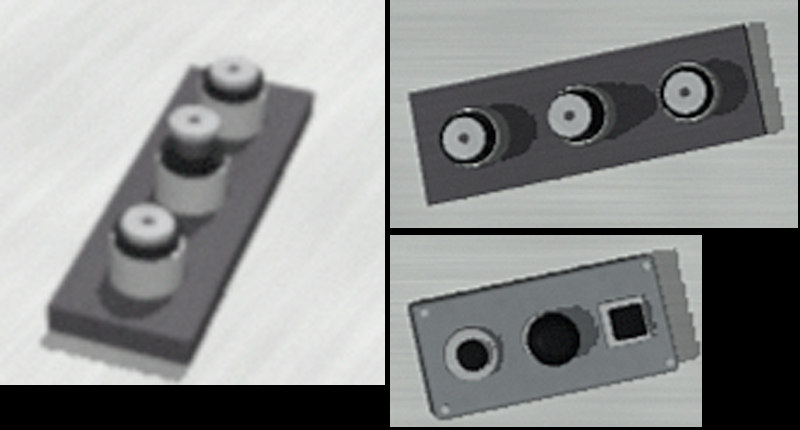

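The enlargement confirms it: the middle hub is open, with its cap at top pixel (170,273) and a clear gap under it. I'll refine with masks in both views.

```bash
cat >> h.py <<'E'
def blobs(img,lo,hi,box,amin=20):
    import cv2
    x0,y0,x1,y1=box;g=cv2.cvtColor(img,cv2.COLOR_RGB2GRAY)[y0:y1,x0:x1]
    n,l,s,c=cv2.connectedComponentsWithStats(cv2.inRange(g,lo,hi),connectivity=4)
    return [(tuple((c[i]+[x0,y0]).round(1)),int(s[i,4]),tuple(s[i,2:4].tolist())) for i in range(1,n) if s[i,4]>=amin]
E
python3 - <<'E'
import pickle
from h import *
d=pickle.load(open("c0.pkl","rb"))
t=d["top"]["image"];s=d["scene"]["image"]
for lo in(110,125): print("caps top",blobs(t,lo,255,(110,250,240,296)))
print("black top",blobs(t,0,30,(345,268,445,315)))
for lo in(110,130): print("caps scene",blobs(s,lo,255,(260,112,312,185)))
print("black scene",blobs(s,0,30,(115,215,185,300)))
E
```

```text
caps top [((np.float64(128.1), np.float64(253.5)), 325, (54, 12)), ((np.float64(221.5), np.float64(291.6)), 313, (52, 11))]
caps top []
black top [((np.float64(428.7), np.float64(285.8)), 173, (16, 15)), ((np.float64(397.9), np.float64(292.9)), 383, (22, 23)), ((np.float64(363.9), np.float64(299.7)), 125, (13, 13))]
caps scene [((np.float64(275.9), np.float64(127.8)), 1124, (52, 55)), ((np.float64(290.5), np.float64(134.2)), 82, (14, 8)), ((np.float64(276.8), np.float64(163.1)), 89, (14, 9)), ((np.float64(307.2), np.float64(175.8)), 168, (12, 25))]
caps scene [((np.float64(274.3), np.float64(127.9)), 1020, (52, 54)), ((np.float64(307.3), np.float64(176.2)), 156, (12, 24))]
black scene [((np.float64(168.1), np.float64(228.6)), 84, (12, 11)), ((np.float64(150.5), np.float64(249.2)), 291, (22, 19)), ((np.float64(133.2), np.float64(280.4)), 166, (17, 15))]
```

```bash
python3 - <<'E'
import pickle
from h import *
d=pickle.load(open("c0.pkl","rb"))
t=d["top"];s=d["scene"]
for lo in(80,90,100): print(lo,blobs(t["image"],lo,255,(114,256,236,293),60))
def tri(a,b):
    A=[];B=[]
    M=np.zeros((3,3));v=np.zeros(3)
    for c,(x,y) in((t,a),(s,b)):
        r=c["T"][:3,:3]@np.array([(x-c["cx"])/c["fx"],(y-c["cy"])/c["fy"],1]);r/=np.linalg.norm(r)
        P=np.eye(3)-np.outer(r,r);M+=P;v+=P@c["T"][:3,3]
    return np.linalg.solve(M,v).round(4)
print("cap",tri((170.2,273.3),(290.5,134)),ray(t,170.2,273.3,.073),ray(s,290.5,134,.073))
print("capA",tri((125.9,282.5),(277,163)) ,"capA2 far", ray(t,125.9,282.5,.059),ray(t,217.9,263.7,.059))
print("start",tri((363.9,299.7),(168.1,228.6)),ray(t,363.9,299.7,.067),ray(s,168.1,228.6,.067))
E
```

```text
80 [((np.float64(122.3), np.float64(257.4)), 73, (24, 5)), ((np.float64(217.3), np.float64(263.2)), 206, (17, 16)), ((np.float64(169.1), np.float64(272.6)), 219, (17, 18)), ((np.float64(125.1), np.float64(282.1)), 216, (17, 17)), ((np.float64(222.4), np.float64(289.7)), 164, (37, 8))]
90 [((np.float64(121.9), np.float64(257.3)), 68, (23, 5)), ((np.float64(217.4), np.float64(263.2)), 187, (17, 16)), ((np.float64(169.2), np.float64(272.6)), 204, (17, 18)), ((np.float64(125.2), np.float64(282.1)), 199, (17, 17)), ((np.float64(222.5), np.float64(289.8)), 159, (37, 8))]
100 [((np.float64(121.6), np.float64(257.3)), 63, (22, 5)), ((np.float64(217.6), np.float64(262.8)), 156, (16, 16)), ((np.float64(169.4), np.float64(272.7)), 184, (16, 17)), ((np.float64(125.2), np.float64(282.3)), 174, (16, 16)), ((np.float64(222.7), np.float64(289.8)), 156, (36, 8))]
cap [0.5327 0.1668 0.0754] [0.53192283 0.16687572 0.073     ] [0.53169329 0.17035301 0.073     ]
capA [ 0.4809  0.2753 -0.0911] capA2 far [0.51496247 0.250179   0.059     ] [0.54912387 0.08404542 0.059     ]
start [ 0.4847 -0.18    0.06  ] [ 0.48588651 -0.17835526  0.067     ] [ 0.48895365 -0.18515775  0.067     ]
```

Request:
arm_command --pt "-0.15 -0.1 0 0 0 0" --pt "-0.35 -0.22 0 0 0 0" --pt "-0.55 -0.34 0 0 0 0" --pt "-0.75 -0.47 0 0 0 0" --pt "-0.95 -0.6 0 0 0 0" --fingers 1 --force 20

```text
t: 0.72
tool_pos: [0.315, 0.4082, 0.4043]
orientation: [-0.435, -3.111, 0.001]
force: [-0.2, -0.3, -0.5]
opening: 0.0475
gripper_force: 0.0
```

Request:
arm_command --pt "-0.2 -0.13 0 0 0 0" --pt "-0.4 -0.25 0 0 0 0" --pt "-0.6 -0.38 0 0 0 0" --pt "-0.8 -0.5 0 0 0 0" --pt "-0.95 -0.6 0 0 0 0"

```text
t: 1.35
tool_pos: [0.4651, 0.2404, 0.4043]
orientation: [-0.436, -3.111, 0.001]
force: [0.3, -0.3, -0.3]
opening: 0.0011
gripper_force: 0.0
```

```bash
cat >> h.py <<'E'
def delta(s,tip):
    from scipy.spatial.transform import Rotation as R
    M=R.from_rotvec(s["orientation"]).as_matrix()
    now=s["tool_pos"]+.186*M[:,2]
    print("t",s["t"],"tip",now.round(4),"z",M[:,2].round(4),"F",np.round(s["force"],1),"open",s["opening"]);print("units",(M.T@(np.array(tip)-now)/.2).round(4))
E
python3 - <<'E'
from plant import *
from h import *
delta(read_state(),[.533,.1685,.105])
E
```

```text
t 1.35 tip [0.465  0.2403 0.2183] z [-6.e-04 -4.e-04 -1.e+00] F [ 0.3 -0.3 -0.3] open 0.0011204764008727701
units [-0.4262 -0.2515  0.5664]
```

Request:
arm_command --pt "-0.15 -0.09 0.1 0 0 0" --pt "-0.3 -0.18 0.25 0 0 0" --pt "-0.43 -0.25 0.4 0 0 0" --pt "-0.43 -0.25 0.57 0 0 0" --pt "-0.43 -0.25 0.57 0 0 0"

```text
t: 1.98
tool_pos: [0.5317, 0.1696, 0.2871]
orientation: [-0.435, -3.104, 0.004]
force: [-0.1, -1.3, 0.3]
opening: 0.0007
gripper_force: 0.0
```

```bash
python3 - <<'E'
from plant import *
from h import *
import cv2
delta(read_state(),[.533,.1685,.080])
a=read_camera("wrist")["image"][:,:,::-1];b=read_camera("scene");c=read_camera("top")
b=cv2.resize(b["image"][60:210,200:350,::-1],(380,380));c=cv2.resize(c["image"][200:320,90:260,::-1],(400,282))
W=np.zeros((600,800,3),np.uint8);W[:380,:380]=b;W[:282,390:790]=c;a=cv2.resize(a,(400,300));W[290:590,390:790]=a
cv2.imwrite("pics/hov.png",np.clip(W*1.5,0,255).astype(np.uint8))
E
```

```text
t 1.975 tip [0.5303 0.1694 0.1011] z [-0.0072 -0.0015 -1.    ] F [-0.1 -1.3  0.3] open 0.0006944639120658279
units [-1.470e-02 -1.000e-04  1.053e-01]
```

View pics/hov.png

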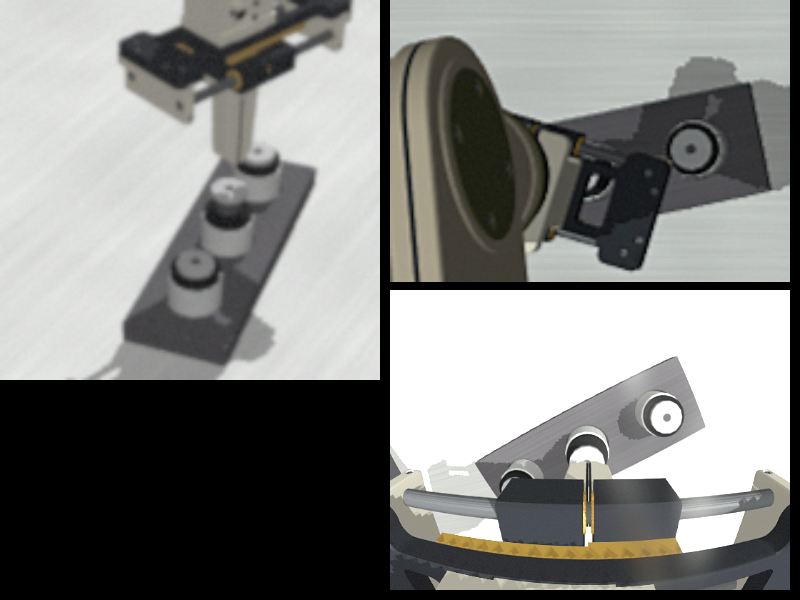

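The scene crop shows the closed fingertips just above the middle cap (230,190), and the wrist crop shows them in line with it. I'll correct x slightly and descend.

Request:
arm_command --pt "-0.01 0 0.03 0 0 0" --pt "-0.01 0 0.06 0 0 0" --pt "-0.01 0 0.09 0 0 0" --pt "-0.01 0 0.12 0 0 0" --pt "-0.01 0 0.12 0 0 0"

```text
t: 2.75
tool_pos: [0.5347, 0.1697, 0.2658]
orientation: [-0.435, -3.11, 0.001]
force: [0.5, -1.9, -0.4]
opening: 0.0008
gripper_force: 0.0
```

```bash
python3 - <<'E'
from plant import *
from h import *
delta(read_state(),[.533,.1685,.059])
E
```

```text
t 2.75 tip [0.5344 0.1697 0.0798] z [-1.5e-03 -3.0e-04 -1.0e+00] F [ 0.5 -1.9 -0.4] open 0.0008396010465705
units [ 0.005  -0.0074  0.1042]
```

Request:
arm_command --pt "0.005 -0.005 0.015 0 0 0" --pt "0.005 -0.005 0.03 0 0 0" --pt "0.005 -0.005 0.045 0 0 0" --pt "0.005 -0.005 0.06 0 0 0" --pt "0.005 -0.005 0.06 0 0 0"

```text
t: 3.38
tool_pos: [0.5339, 0.1691, 0.2547]
orientation: [0.435, 3.111, 0.0]
force: [-0.4, -0.0, 1.0]
opening: 0.0004
gripper_force: 0.6
```

Request:
arm_command --pt "0 0 0.01 0 0 0" --pt "0 0 0.02 0 0 0" --pt "0 0 0.03 0 0 0" --pt "0 0 0.035 0 0 0" --pt "0 0 0.035 0 0 0"

```text
t: 4.0
tool_pos: [0.5339, 0.1691, 0.2477]
orientation: [0.435, 3.111, 0.0]
force: [-0.5, -0.2, 3.4]
opening: 0.0004
gripper_force: 1.7
```

Request:
arm_command --pt "0 0 0.003 0 0 0" --pt "0 0 0.006 0 0 0" --pt "0 0 0.009 0 0 0" --pt "0 0 0.012 0 0 0" --pt "0 0 0.012 0 0 0"

```text
t: 4.62
tool_pos: [0.5339, 0.1691, 0.2454]
orientation: [0.435, 3.111, 0.0]
force: [-0.4, -1.6, 5.2]
opening: 0.0004
gripper_force: 2.4
```

Request:
arm_command --pt "0 0 0.001 0 0 0" --pt "0 0 0.002 0 0 0" --pt "0 0 0.003 0 0 0" --pt "0 0 0.004 0 0 0" --pt "0 0 0.004 0 0 0"

```text
t: 5.25
tool_pos: [0.534, 0.1691, 0.2453]
orientation: [0.435, 3.111, 0.0]
force: [-3.9, -1.5, 11.4]
opening: 0.0007
gripper_force: 5.4
```

Request:
arm_command --pt "0 0 0.001 0 0 0" --pt "0 0 0.002 0 0 0" --pt "0 0 0.002 0 0 0" --pt "0 0 0.002 0 0 0" --pt "0 0 0.002 0 0 0"

```text
t: 5.88
tool_pos: [0.534, 0.1692, 0.2453]
orientation: [0.435, 3.111, 0.0]
force: [-5.3, -1.5, 13.5]
opening: 0.0006
gripper_force: 6.8
```

The cap is on the hard stop (no movement with 13 N). I'll lift and move off toward the panel.

Request:
arm_command --pt "0 0 -0.03 0 0 0" --pt "0 0 -0.12 0 0 0" --pt "0 0 -0.3 0 0 0" --pt "0 0 -0.5 0 0 0" --pt "0 0 -0.5 0 0 0"

```text
t: 6.5
tool_pos: [0.5352, 0.1695, 0.3494]
orientation: [0.434, 3.104, 0.004]
force: [-0.2, 0.3, -0.0]
opening: 0.0005
gripper_force: 0.0
```

Request:
arm_command --pt "0 -0.2 0 0 0 0" --pt "0 -0.4 0 0 0 0" --pt "0 -0.6 0 0 0 0" --pt "0 -0.8 0 0 0 0" --pt "0 -1 0 0 0 0"

```text
t: 7.12
tool_pos: [0.4782, -0.0243, 0.3437]
orientation: [-0.435, -3.111, -0.0]
force: [0.4, -1.4, 0.3]
opening: 0.0008
gripper_force: 0.0
```

```bash
python3 - <<'E'
from plant import *
from h import *
import cv2
delta(read_state(),[.487,-.181,.150])
a=read_camera("wrist")["image"][:,:,::-1];b=read_camera("scene");c=read_camera("top")
print("black scene",blobs(b["image"],0,30,(115,215,185,300)),"top",blobs(c["image"],0,30,(345,268,445,315)))
b=cv2.resize(b["image"][100:210,235:345,::-1],(380,380));c=cv2.resize(c["image"][200:320,90:260,::-1],(400,282))
W=np.zeros((600,800,3),np.uint8);W[:380,:380]=b;W[:282,390:790]=c;a=cv2.resize(a,(400,300));W[290:590,390:790]=a
cv2.imwrite("pics/aft.png",np.clip(W*1.5,0,255).astype(np.uint8))
E
```

```text
t 7.125 tip [ 0.4781 -0.0243  0.1577] z [-7.e-04  1.e-04 -1.e+00] F [ 0.4 -1.4  0.3] open 0.0007629995016497361
units [-0.2577 -0.7413  0.0383]
black scene [((np.float64(168.5), np.float64(228.1)), 106, (12, 11)), ((np.float64(150.8), np.float64(248.8)), 316, (22, 19)), ((np.float64(133.2), np.float64(280.0)), 185, (19, 15))] top [((np.float64(428.6), np.float64(286.0)), 180, (16, 15)), ((np.float64(397.7), np.float64(293.1)), 387, (22, 23)), ((np.float64(363.9), np.float64(299.9)), 131, (13, 13))]
```

View pics/aft.png

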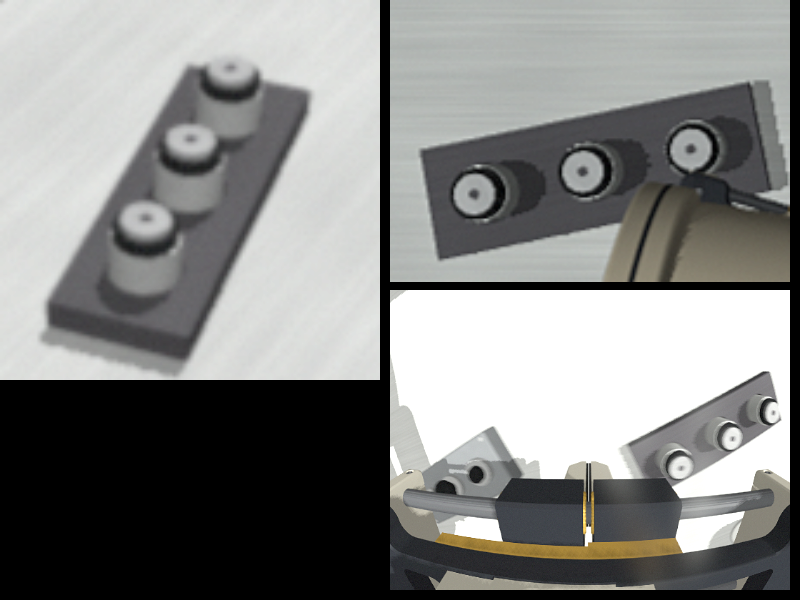

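The middle cap (190,140 in the scene crop) now sits exactly like the other two. Next I move above start.

Request:
arm_command --pt "-0.07 -0.2 0 0 0 0" --pt "-0.14 -0.4 0 0 0 0" --pt "-0.2 -0.58 0.03 0 0 0" --pt "-0.26 -0.74 0.15 0 0 0" --pt "-0.26 -0.74 0.3 0 0 0"

```text
t: 7.9
tool_pos: [0.4892, -0.1811, 0.284]
orientation: [0.437, 3.109, -0.001]
force: [0.1, 0.9, -0.0]
opening: 0.0003
gripper_force: 0.0
```

Request:
arm_command --pt "0 0 0.02 0 0 0" --pt "0 0 0.04 0 0 0" --pt "0 0 0.05 0 0 0" --pt "0 0 0.05 0 0 0" --pt "0 0 0.05 0 0 0"

```text
t: 8.52
tool_pos: [0.4886, -0.1798, 0.2749]
orientation: [0.434, 3.11, -0.001]
force: [0.1, 0.2, 0.5]
opening: 0.0003
gripper_force: 0.0
```

```bash
python3 - <<'E'
from plant import *
from h import *
import cv2
delta(read_state(),[.487,-.181,.067])
a=read_camera("wrist")["image"][:,:,::-1];b=read_camera("scene");c=read_camera("top")
b=cv2.resize(b["image"][170:320,90:240,::-1],(380,380));c=cv2.resize(c["image"][220:340,310:480,::-1],(400,282))
W=np.zeros((600,800,3),np.uint8);W[:380,:380]=b;W[:282,390:790]=c;W[290:590,390:790]=cv2.resize(a[150:330,160:400],(400,300))
cv2.imwrite("pics/st.png",np.clip(W*1.4,0,255).astype(np.uint8))
E
```

```text
t 8.525 tip [ 0.4888 -0.1798  0.0889] z [ 1.e-03 -5.e-04 -1.e+00] F [0.1 0.2 0.5] open 0.00026854901892725487
units [ 0.0073 -0.008   0.1093]
```

View pics/st.png

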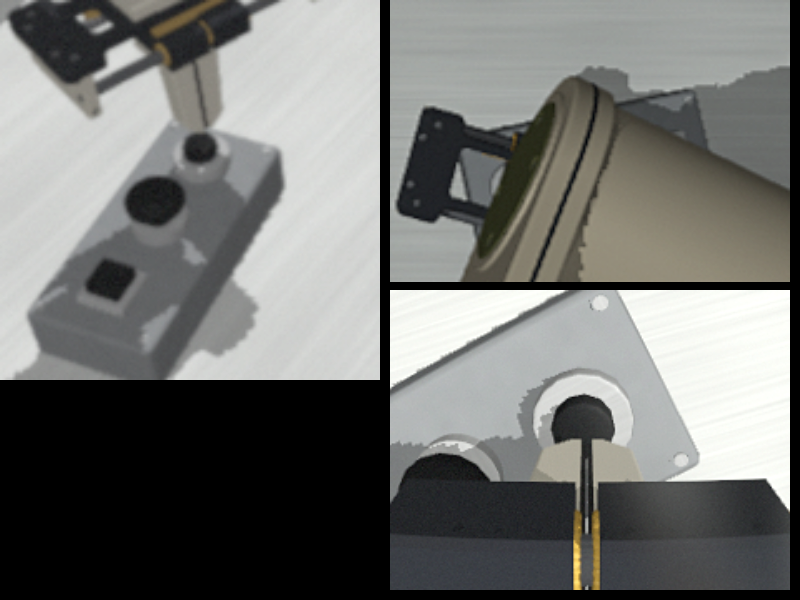

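The wrist crop shows the fingertips over the start button (583,425 against tip 588), with the mushroom well clear. Pressing down.

Request:
arm_command --pt "0.007 -0.009 0.03 0 0 0" --pt "0.007 -0.009 0.06 0 0 0" --pt "0.007 -0.009 0.09 0 0 0" --pt "0.007 -0.009 0.12 0 0 0" --pt "0.007 -0.009 0.12 0 0 0"

```text
t: 9.3
tool_pos: [0.4864, -0.1811, 0.2497]
orientation: [-0.435, -3.11, -0.0]
force: [-1.3, 0.8, 4.6]
opening: 0.0006
gripper_force: 1.7
```

Request:
arm_command --pt "0 0 0.005 0 0 0" --pt "0 0 0.01 0 0 0" --pt "0 0 0.015 0 0 0" --pt "0 0 0.018 0 0 0" --pt "0 0 0.018 0 0 0"

```text
t: 9.93
tool_pos: [0.4866, -0.1812, 0.2473]
orientation: [-0.435, -3.111, 0.0]
force: [-6.9, 2.3, 10.7]
opening: 0.0001
gripper_force: 5.4
```

Request:
arm_command --pt "0 0 0.002 0 0 0" --pt "0 0 0.004 0 0 0" --pt "0 0 0.004 0 0 0" --pt "0 0 0.004 0 0 0" --pt "0 0 0.004 0 0 0"

```text
t: 10.55
tool_pos: [0.4866, -0.1812, 0.2472]
orientation: [-0.435, -3.111, 0.0]
force: [-8.6, 3.6, 17.1]
opening: 0.0005
gripper_force: 8.5
```

The button is on its hard stop (0.8 mm more command gave no movement and 17 N). Withdrawing.

Request:
arm_command --pt "0 0 -0.03 0 0 0" --pt "0 0 -0.15 0 0 0" --pt "0 0 -0.4 0 0 0" --pt "0 0 -0.6 0 0 0" --pt "0 0 -0.8 0 0 0"

```text
t: 11.18
tool_pos: [0.4866, -0.1811, 0.407]
orientation: [0.435, 3.11, -0.0]
force: [0.2, -1.0, 0.4]
opening: 0.0004
gripper_force: 0.0
```

Request:
arm_command --pt "0 0.2 0 0 0 0" --pt "0 0.4 0 0 0 0" --pt "0 0.6 0 0 0 0" --pt "0 0.7 0 0 0 0" --pt "0 0.7 0 0 0 0"

```text
t: 11.8
tool_pos: [0.5253, -0.0453, 0.4055]
orientation: [0.431, 3.112, 0.0]
force: [0.7, 0.1, -0.6]
opening: 0.0002
gripper_force: 0.0
```

```bash
python3 - <<'E'
from plant import *
from h import *
import cv2
delta(read_state(),[0,0,0])
b=read_camera("scene")["image"];c=read_camera("top")["image"]
W=np.vstack([cv2.resize(b[100:330,80:440,::-1],(470,300)),cv2.resize(c[90:330,90:466,::-1],(470,300))])
cv2.imwrite("pics/end.png",np.clip(W*1.4,0,255).astype(np.uint8))
E
```

```text
t 11.8 tip [ 0.5253 -0.0453  0.2195] z [ 3.e-04  2.e-04 -1.e+00] F [ 0.7  0.1 -0.6] open 0.00021974359667490057
units [ 2.5894 -0.4969  1.0966]
```

View pics/end.png

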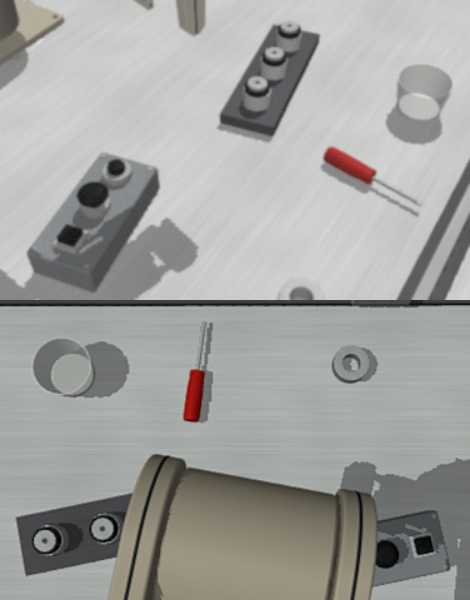

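All three caps are home (scene crop around 289,30; 274,55; 257,90), the start button at (117,168) is back out, and the loose things are undisturbed.

```bash
python3 -c "
from plant import *
print(close_job())"
```

```text
the job is handed in; nothing more can be done
None
```

The middle hub's cap is pushed fully home, the start button was pressed to its stop and sprang back, the arm is withdrawn, and the job is handed in at about 12 s.

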